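# Start a self-tapping stand-off in a mosaic panel's batten

## Task

Take the loose hex stand-off out of its wooden stand, stand its stud in the free pilot hole in the panel's batten, and screw it in clockwise while pushing firmly straight down, until its first thread has cut and its collar is down on the batten like the one already fitted; then let go. It only bites while you push with more than about 12 N, but never push with more than 25 N (the panel 5 mm down in its springy mat) or the tiles crack. Leave the other things where they are.

Things in the scene. Friction and masses are not known exactly. Their poses are not given: they have to be found in the camera images.
- standoff: the loose 130 g steel hex stand-off, upright in a hole of the wooden stand. Origin: on its axis at the collar's underside, z up. Above: collar 22 mm across, 4 mm high, then a hexagon 22 mm across flats from 4 to 38 mm, top at 39 mm. One pair of flats faces its own +y and -y, the others every 60 degrees. Below: threaded stud 10 mm thick, 36 mm long, the last 10 mm tapering to a point
- pilot (a point): centre of the mouth of the free pilot hole, 12 mm wide, in the batten's top, z up. The stand-off first stops with its collar 3.5 to 4.5 mm above the batten. Turned clockwise from above under a push of over 12 N it sinks 6 mm a turn, 3 mm at most, where a stop ends it; with less push it may slip and not sink; push alone does not sink it; turned back under push it rises. Turning takes under 0.1 N m
- fitted (a point): on the batten's top, under the axis of an identical stand-off already fully screwed in (39 mm high), 110 mm from the pilot hole along the batten; x, y, z axes of this point and of the pilot: y along the batten from pilot to fitted, z up
- block: fixed wooden stand, 50 x 90 x 40 mm, two holes 12 mm wide at 22 mm along its own -y (the stand-off stands there) and +y (empty). Origin: centre of its underside
- tape: roll of masking tape, 104 mm wide, 25 mm high, lying flat; bystander; origin at the centre of its underside
- whetstone: grey whetstone 50 x 88 x 21 mm; bystander; origin at the centre of its underside
- pencil: green pencil, 170 mm long, lying; bystander; origin at the centre of its underside
- panel (a joint): how far the mosaic panel is pushed down (level) into its springy mat, m: 0 at rest, 0.001 for each 5 N of push, springs back. The panel lies face down, 120 x 200 x 17 mm, on a black mat 150 x 230 x 10 mm; on its back along its long side a light wooden batten 46 x 190 x 40 mm, its top 67 mm above the table

How it is judged (in metres and radians):
On the way:
1. the stand-off stands in the pilot hole, its collar within 9 mm of the batten's face (z of standoff in the frame of pilot below 0.009 m and horizontal distance between standoff and pilot below 0.005 m), for 0.1 s.
At the end, for the whole second after the job is handed in: the stand-off is screwed into the pilot hole, on its axis within 5 mm, upright within 8 degrees, collar within 2 mm of the batten's face, at rest and released (z of standoff in the frame of pilot below 0.002 m and horizontal distance between standoff and pilot below 0.005 m and angle between standoff's own z axis and vertical below 0.14 rad and linear speed of standoff below 0.02 m/s and contact force between the fingers and standoff below 0.1 N); the robot touches nothing.
It fails at once if the panel pushed down with more than 25 N (over 5 mm into its mat) (value of joint panel above 0.005 m).
It fails at once if the tape, the whetstone or the pencil moved more than 30 mm (distance of any of tape, whetstone, pencil from where it was at the start of the episode above 0.03 m).
It also fails if it takes over 64 s, if anything falls off the work surface, if the arm or the gripper's body presses on something with over 40 N, if the wrist force passes 120 N, or if a joint passes its speed limit or range.

## Robot

A 6-joint arm with a two-finger parallel gripper is mounted at the origin on the work surface; the furniture and walls round the work are solid. World frame = base frame: x ahead of the robot, y to its left, z up, the work surface at z = 0. Lengths are in mm, angles in rad, forces in N, time in s.
With the tool pointing down it reaches from about 250 to 850 mm from the base axis. Payload 12.5 kg.
Tool frame: the origin (TCP) lies at the very end of the fingers, on their centre line; the grasp point (between the pads) lies 19 mm behind it; z points along the fingers, x is the direction in which the jaws open and shut, and the axes are right-handed (so a half turn about z gives the same grasp; the last joint's range is limited). The gripper opens to 93 mm and grips with 3 to 60 N. Pads are 15 mm wide; open, the fingers measure 128 mm over their backs; the gripper's body (75 mm by 188 mm) begins 65 mm behind the grasp point.
Start: joints at [-1.304, 0.351, 1.652, -0, 1.139, -0.085], TCP at [189.542, -516.293, 218.633] pointing down, gripper open.
Joint ranges: [-2.75, 2.75], [-0.79, 2.1], [0.01, 2.65], [-1.57, 4.71], [0.07, 3.14], [-2.87, 2.87]. Speed limits (rad/s): [2.22, 2.22, 2.79, 3.14, 3.14, 3.14].

## Interface

Orientations are given as a rotation vector (axis times angle).
In Python, from cell import manip, viewer gives the robot as it stands.
- The arm moves only by the tool step_arm, never from a script. Its argument "rows" is a list that holds one entry, the list of rows, each a list of 5 numbers: the shift along the tool's x, y, z scaled (see below), then the turn about the tool's z scaled (see below), then the finger opening in mm, from 0 to 93. A call has 1 to 12 rows; each row is the pose to reach, as a shift and turn from the pose commanded when the call began, along the tool's axes at that moment, turning the shorter way round; what a row does not reach only later rows make up. The controller multiplies each number of a shift by 10 cm and each number of a turn by 180 degrees. A row lasts 1/12 s, in which the tool goes at most 41.7 mm and 7.16 degrees, less where a joint would pass 70% of its speed; a pose out of reach is approached as far as the arm can. A call with a number of a shift or a turn outside -1 to 1 is refused whole. A call with a gripper value outside its range is refused whole. The fingers move at their own pace and stop on an object; the grip force is fixed at half the most. Time passes only in rows, so rows that repeat a pose let the fingers close. It gives the time, the measured TCP pose, the force and the opening at its end, in the units of the state.
- manip.observe(): the state, without advancing time (a new reading comes with each control period).
- viewer.read_camera(name): name is "scene" or "top" or "wrist"; returns a dict with "color" (420x560x3 uint8, red, green, blue), "z_map" (420x560 float32, mm along the optical axis (not along the pixel's ray), 0 where there is no reading), "camera_matrix" (3x3 intrinsics, pixels), "R" (3x3) and "t" (3): a world point X has camera coordinates R X + t. Camera axes: x right, y down, z forward; pixel columns grow to the right and rows downward; lengths in mm; the calibration is good to about 2 mm. A picture is of the moment at which its call begins.
- manip.sign_off(): hands the job in, once; it reports no verdict.
The state is a dict: "time": time; "q": joint angles; "dq": joint speeds; "tau": joint torques, N m; "tcp_pos": TCP position; "orientation": TCP orientation; "wrist_force": force on the tool from outside, world axes, zero at the start; "ft_torque": the same for the moment, N m; "finger_gap": finger opening in mm.
Only numpy, scipy, OpenCV 4.12 (cv2) and the standard library are available. Lean on these libraries where they do the work, as an engineer would, in place of code of your own. Each camera call takes 0.05 s, during which the arm holds its last target. There are 200 camera calls.

## Working session

There is one attempt and no reset: what is moved stays moved. The work goes in short steps, Python scripts to look and compute and a tool call to move; the robot and the scene stay as the last step left them, time stands still between calls to the robot, and variables do not carry over. Pictures are saved under pics/ and viewed, about 8 in all and at most 12, crops included, and the job is handed in when it is done.

Besides the shell and the picture viewer there is one more tool, called as name(argument=value, ...) on one line, values as JSON. step_arm: Moves the arm, as the interface text tells. Its arguments: {"type":"object","properties":{"rows":{"type":"array"}},"required":["rows"]}

```bash
mkdir -p pics; ls; python3 - <<'E'
from cell import manip, viewer
import cv2,numpy as np
print(manip.observe())
ims=[]
for n in ["scene","top","wrist"]:
    d=viewer.read_camera(n); np.savez(f"pics/{n}0.npz",**d)
    print(n,d["camera_matrix"].round(1).tolist(),d["R"].round(3).tolist(),d["t"].round(1).tolist())
    ims.append(cv2.cvtColor(d["color"],cv2.COLOR_RGB2BGR))
cv2.imwrite("pics/a.png",ims[0]);cv2.imwrite("pics/b.png",ims[1])
E
```

```text
pics
{'time': 0.0, 'q': array([-1.30359528e+00,  3.51234428e-01,  1.65243845e+00, -6.13581854e-06,
        1.13909405e+00, -8.45966013e-02]), 'dq': array([ 0.00088996, -0.00074732, -0.00089505,  0.00226342,  0.00061422,
       -0.00081532]), 'tau': array([ 1.20916233e-03, -4.97323930e+01, -2.85256881e+01,  6.99479668e-02,
        2.57140602e-02, -7.52426354e-05]), 'tcp_pos': array([ 189.45355785, -515.96648093,  218.09696133]), 'orientation': array([-2.57529056e+00,  1.79799572e+00,  1.42303592e-03]), 'wrist_force': array([ 1.18354829, -0.78672925,  0.41782209]), 'ft_torque': array([ 0.00146079,  0.00125411, -0.00862043]), 'finger_gap': 92.71698481019324}
scene [[479.8, 0.0, 278.2], [0.0, 479.8, 202.9], [0.0, 0.0, 1.0]] [[0.693, -0.721, 0.018], [-0.293, -0.305, -0.906], [0.659, 0.622, -0.423]] [-372.2, 159.3, 995.5]
top [[445.9, 0.0, 280.7], [0.0, 445.9, 205.5], [0.0, 0.0, 1.0]] [[0.052, -0.999, 0.002], [-0.973, -0.051, -0.225], [0.224, 0.009, -0.974]] [-94.9, 438.0, 1122.1]
wrist [[343.8, 0.0, 277.8], [0.0, 343.8, 205.8], [0.0, 0.0, 1.0]] [[0.345, -0.939, -0.001], [-0.908, -0.334, 0.253], [-0.237, -0.087, -0.968]] [-549.2, -30.1, 389.8]
```

View pics/b.png

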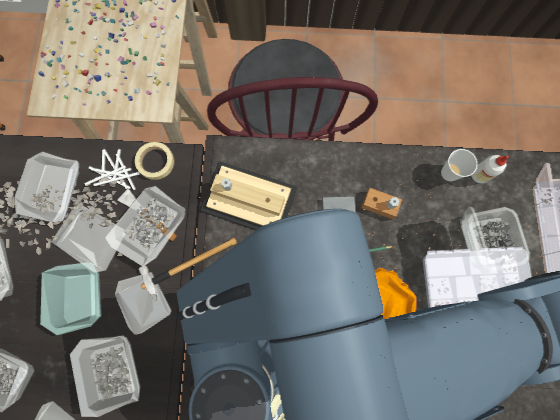

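View pics/a.png

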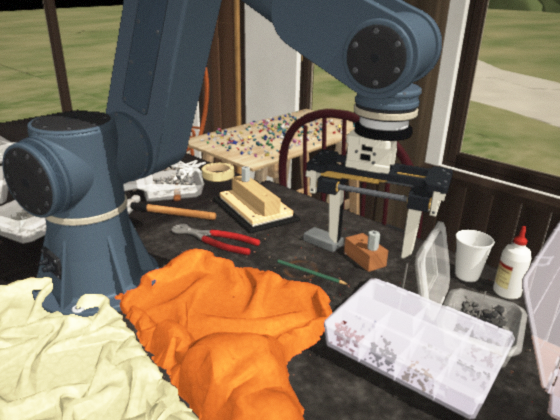

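The top view shows the panel at about (248,195) with the fitted stand-off near (227,184), the block at (383,203) with the loose stand-off near (393,202), and the whetstone at (338,204). The pencil is near (380,248). I'll enlarge crops next.

```bash
python3 - <<'E'
import cv2,numpy as np
d=np.load("pics/top0.npz");c=d["color"][:,:,::-1]
a=cv2.resize(c[158:234,200:300],None,fx=8,fy=8,interpolation=cv2.INTER_CUBIC)[:600]
cv2.imwrite("pics/c.png",a[:600,:800])
b=cv2.resize(c[180:225,355:410],None,fx=7,fy=7,interpolation=cv2.INTER_CUBIC)
w=np.load("pics/wrist0.npz")["color"][:,:,::-1]
e=np.zeros((420,560+385,3),np.uint8); e[:,:560]=w; e[:315,560:]=b
cv2.imwrite("pics/d.png",cv2.resize(e,None,fx=.84,fy=.84))
E
```

```text
(no output)
```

View pics/c.png

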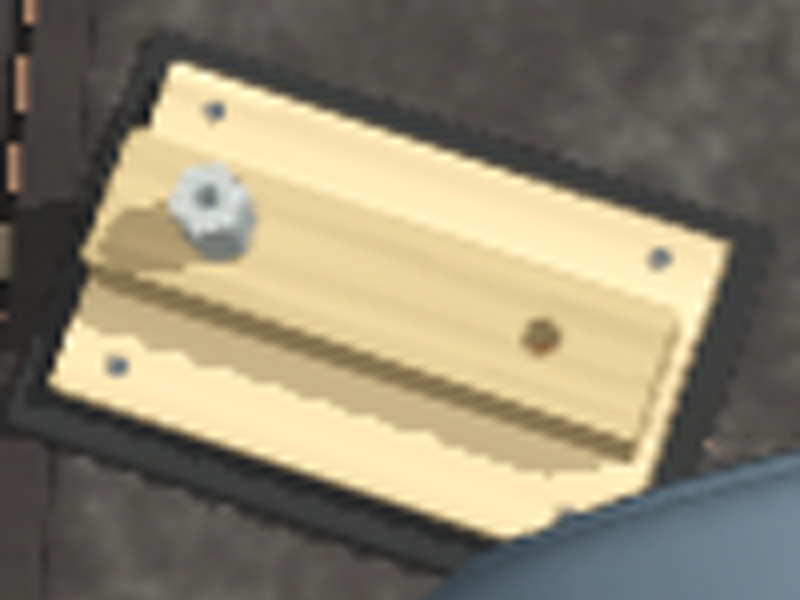

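View pics/d.png

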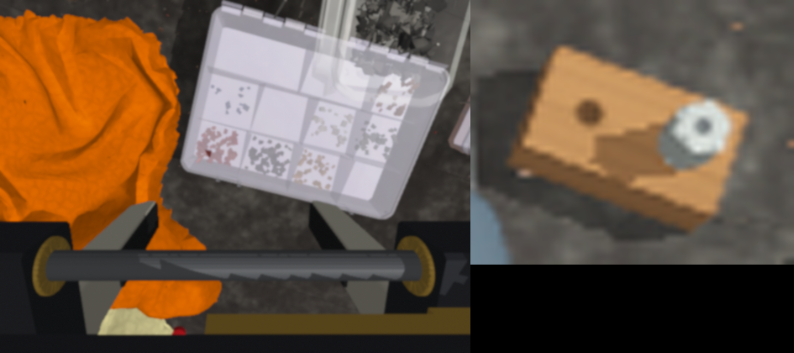

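```bash
cat >h.py <<'E'
import cv2,numpy as np
from scipy.spatial.transform import Rotation as Rot
def ray(d,u,v,z):
    K,R,t=d["camera_matrix"],d["R"],d["t"]
    C=-R.T@t; w=R.T@np.linalg.solve(K,[u,v,1]); return C+w*(z-C[2])/w[2]
def proj(d,X):
    p=d["camera_matrix"]@(d["R"]@np.asarray(X,float)+d["t"]); return p[:2]/p[2]
def dark(d,u,v,r,th=None):
    u,v=int(round(u)),int(round(v)); g=cv2.cvtColor(d["color"],cv2.COLOR_RGB2GRAY)[v-r:v+r+1,u-r:u+r+1].astype(float)
    w=np.clip(np.median(g)*.85-g,0,None); y,x=np.mgrid[-r:r+1,-r:r+1]
    return u+(w*x).sum()/w.sum(), v+(w*y).sum()/w.sum()
E
python3 - <<'E'
from h import *
d=dict(np.load("pics/top0.npz"))
p=dark(d,267.2,199.7,3); P=ray(d,*p,67)
f=(225.7,181.9); F=ray(d,*f,106)
s=(394.3,201.0); S=ray(d,*s,79)
e=dark(d,374.7,198.6,3); E_=ray(d,*e,40)
print("pilot",p,P,"fitted",F,"d",np.linalg.norm((F-P)[:2]),"stand",S,"empty",e,E_,"d",np.linalg.norm((S-E_)[:2]))
for u,v in [(340,203),(380,248)]: print(u,v,ray(d,u,v,10))
w=dict(np.load("pics/wrist0.npz")); R=Rot.from_rotvec([-2.57529056,1.79799572,0.0014]).as_matrix()
T=np.array([189.45,-515.97,218.1]); C=-w["R"].T@w["t"]
print("tool axes\n",R.round(3)); print("cam in tool",(R.T@(C-T)).round(1),"fwd",(R.T@w["R"].T).round(3).tolist())
z=d["z_map"]; print(z[199:202,265:270])
E
```

```text
pilot (np.float64(267.2919554346873), np.float64(199.6203175717168)) [452.13689402 -36.42411523  67.        ] fitted [483.19568586  69.74688441 106.        ] d 110.62065682865278 stand [ 462.79429576 -362.98776728   79.        ] empty (np.float64(374.79346866725507), np.float64(198.71932921447484)) [ 476.23959162 -320.94486983   40.        ] d 44.14047130257441
340 203 [ 466.93995621 -232.47354745   10.        ]
380 248 [ 349.37454188 -341.65125634   10.        ]
tool axes
 [[ 0.345 -0.939 -0.   ]
 [-0.939 -0.345  0.001]
 [-0.001 -0.    -1.   ]]
cam in tool [  -0.4  -69.4 -166.3] fwd [[1.0, 0.0, 0.001], [-0.0, 0.968, 0.253], [-0.0, -0.253, 0.968]]
[[1164.7806 1174.8105 1178.0765 1173.0997 1161.6794]
 [1173.833  1185.3898 1188.2017 1187.4282    0.    ]
 [1160.4113 1185.6405 1192.3176 1187.8838 1157.1387]]
```

step_arm(rows=[[[-0.17,-1,0.1,0,93],[-0.17,-1,0.1,0,93],[-0.17,-1,0.1,0,93],[-0.17,-1,0.1,0,93]]])

```text
time: 0.48
tcp_pos: [280.0, -463.8, 208.0]
orientation: [-2.578, 1.794, 0.001]
wrist_force: [-0.1, -0.1, 0.6]
finger_gap: 93.2
```

step_arm(rows=[[[-0.17,-1,0.1,0,93],[-0.17,-1,0.1,0,93],[-0.17,-1,0.1,0,93],[-0.17,-1,0.1,0,93]]])

```text
time: 0.82
tcp_pos: [367.4, -414.0, 198.1]
orientation: [-2.578, 1.794, 0.001]
wrist_force: [-1.0, -1.4, 0.5]
finger_gap: 93.1
```

step_arm(rows=[[[-0.16,-1,0.1,-0.47,93],[-0.16,-1,0.1,-0.47,93],[-0.16,-1,0.1,-0.47,93],[-0.16,-1,0.1,-0.47,93],[-0.16,-1,0.1,-0.47,93],[-0.16,-1,0.1,-0.47,93],[-0.16,-1,0.1,-0.47,93],[-0.16,-1,0.1,-0.47,93],[-0.16,-1,0.1,-0.47,93],[-0.16,-1,0.1,-0.47,93],[-0.16,-1,0.1,-0.47,93],[-0.16,-1,0.1,-0.47,93]]])

```text
time: 1.82
tcp_pos: [452.7, -367.3, 188.7]
orientation: [3.114, 0.412, -0.001]
wrist_force: [-0.0, -0.1, -0.8]
finger_gap: 92.6
```

step_arm(rows=[[[0,0,0,-0.25,93],[0,0,0,-0.25,93],[0,0,0,-0.25,93],[0,0,0,-0.25,93],[0,0,0,-0.25,93],[0,0,0,-0.25,93],[0,0,0,-0.25,93],[0,0,0,-0.25,93]]])

```text
time: 2.48
tcp_pos: [452.8, -367.2, 188.7]
orientation: [2.723, 1.566, -0.001]
wrist_force: [-0.2, 0.4, 0.6]
finger_gap: 93.5
```

```bash
python3 - <<'E'
from h import *
from cell import manip,viewer
s=manip.observe(); print(s["time"],s["q"],s["tcp_pos"],Rot.from_rotvec(s["orientation"]).as_matrix().round(3))
d=viewer.read_camera("wrist"); np.savez("pics/wrist1.npz",**d)
for X in [(462.8,-363,79),(476.2,-320.9,40)]: print(proj(d,X))
u,v=map(int,proj(d,(462.8,-363,79)))
c=d["color"][:,:,::-1]; x0,y0=max(u-80,0),max(v-60,0)
print(x0,y0); cv2.imwrite("pics/e.png",cv2.resize(c[y0:y0+120,x0:x0+160],None,fx=5,fy=5,interpolation=cv2.INTER_CUBIC))
E
```

```text
2.4833 [-7.61082913e-01  4.41681106e-01  1.59487494e+00 -3.91265243e-04
  1.10507569e+00 -1.80453047e+00] [ 452.82911779 -367.24184629  188.69755276] [[ 0.503  0.864 -0.   ]
 [ 0.864 -0.503 -0.   ]
 [-0.    -0.    -1.   ]]
[288.34965081 211.2917073 ]
[333.27070808 190.18948185]
208 151
```

View pics/e.png

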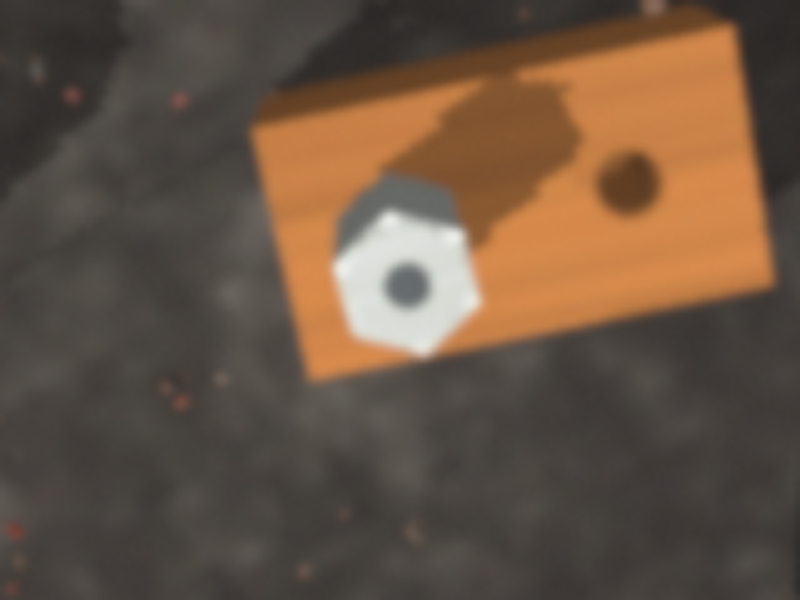

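The picture shows the stand-off's top hole at crop (407,285), full-image (289.0,207.6), with its hex corners clear. The empty hole is at crop (629,183).

```bash
cat >>h.py <<'E'
def go(s,X,yaw=None):
    R=Rot.from_rotvec(s["orientation"]).as_matrix(); y0=np.degrees(np.arctan2(R[1,0],R[0,0]))
    sh=R.T@(np.asarray(X,float)-s["tcp_pos"])/100
    print("t",round(s["time"],2),"tcp",s["tcp_pos"].round(1),"yaw",y0.round(2),"q6",s["q"][5].round(3),"F",s["wrist_force"].round(1),"gap",s["finger_gap"].round(1),"shift",sh.round(4),"turn",None if yaw is None else round(-(yaw-y0)/180,4))
E
python3 - <<'E'
from h import *
from cell import manip
d=dict(np.load("pics/wrist1.npz"))
px=lambda x,y:((x+.5)/5-.5+208,(y+.5)/5-.5+151)
P=np.array([ray(d,*px(*c),78) for c in [(388,212),(460,235),(480,300),(425,355),(352,338),(337,268)]])
c=P.mean(0); a=np.degrees(np.arctan2(*(P-c).T[1::-1]))
print(c,np.linalg.norm((P-c)[:,:2],axis=1).round(1),(a%60).round(1)); S=ray(d,*px(407,285),79); E_=ray(d,*px(629,183),40)
print(S,E_,np.linalg.norm((S-E_)[:2]))
fl=np.median(a%60)+30; print("flat normals",[fl+60*k for k in range(-3,4)])
for k in range(3): go(manip.observe(),(S[0],S[1],120),fl%60+60*k)
E
```

```text
[ 460.56515979 -361.06723041   78.        ] [12.9 12.2 12.5 12.6 13.  12. ] [44.3 44.4 47.9 44.2 44.9 45.7]
[ 460.30607758 -360.95259168   79.        ] [ 473.7363265  -319.46235204   40.        ] 43.609764626018
flat normals [np.float64(-105.32325046563449), np.float64(-45.32325046563449), np.float64(14.676749534365513), np.float64(74.67674953436551), np.float64(134.6767495343655), np.float64(194.6767495343655), np.float64(254.6767495343655)]Traceback (most recent call last):
  File "<stdin>", line 10, in <module>
  File "h.py", line 15, in go
    print("t",round(s["time"],2),"tcp",s["tcp_pos"].round(1),"yaw",y0.round(2),"q6",s["q"][5].round(3),"F",s["wrist_force"].round(1),"gap",s["finger_gap"].round(1),"shift",sh.round(4),"turn",None if yaw is None else round(-(yaw-y0)/180,4))
                                                                                                                                           ^^^^^^^^^^^^^^^^^^^^^
AttributeError: 'float' object has no attribute 'round'
```

step_arm(rows=[[[0.09,0.03,0.3,-0.083,93],[0.09,0.03,0.6,-0.083,93],[0.09,0.03,0.8,-0.083,93],[0.09,0.03,0.95,-0.083,93],[0.09,0.03,0.95,-0.083,93]]])

```text
time: 2.95
tcp_pos: [459.3, -359.2, 90.7]
orientation: [-2.496, -1.9, 0.002]
wrist_force: [0.3, -0.6, -0.4]
finger_gap: 93.1
```

```bash
sed -i 's/s\["finger_gap"\].round(1)/round(float(s["finger_gap"]),1)/' h.py; python3 - <<'E'
from h import *
from cell import manip,viewer
go(manip.observe(),(460.3,-361,48),74.7)
d=viewer.read_camera("wrist"); print(proj(d,(460.3,-361,79)))
cv2.imwrite("pics/f.png",d["color"][:,:,::-1])
E
```

```text
t 2.95 tcp [ 459.3 -359.2   90.7] yaw 74.57 q6 -2.045 F [ 0.3 -0.6 -0.4] gap 93.1 shift [-0.0158  0.0166  0.4265] turn -0.0007
[275.03374409 250.35307474]
```

View pics/f.png

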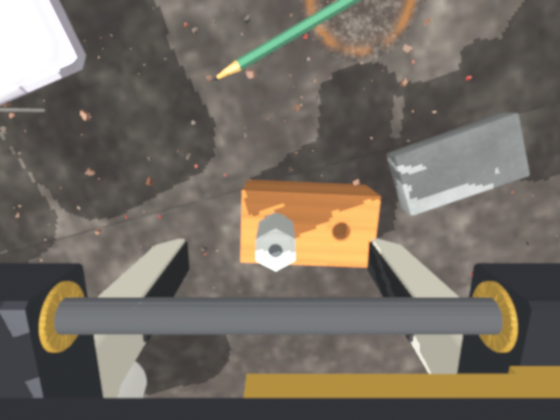

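The stand-off's top hole is at (275,250), exactly as predicted, with a flat facing each finger. I'll descend and close.

step_arm(rows=[[[-0.015,0.017,0.3,0,93],[-0.015,0.017,0.42,0,93],[-0.015,0.017,0.42,0,93],[-0.015,0.017,0.42,0,0],[-0.015,0.017,0.42,0,0],[-0.015,0.017,0.42,0,0],[-0.015,0.017,0.42,0,0],[-0.015,0.017,0.42,0,0],[-0.015,0.017,0.42,0,0],[-0.015,0.017,0.42,0,0],[-0.015,0.017,0.42,0,0],[-0.015,0.017,0.42,0,0]]])

```text
time: 4.0
tcp_pos: [462.3, -361.6, 51.7]
orientation: [2.497, 1.906, -0.0]
wrist_force: [0.6, -0.9, -1.2]
finger_gap: 37.6
```

step_arm(rows=[[[0,0,0,0,0],[0,0,0,0,0],[0,0,0,0,0],[0,0,0,0,0],[0,0,0,0,0],[0,0,0,0,0]]])

```text
time: 4.5
tcp_pos: [462.3, -361.6, 51.6]
orientation: [-2.497, -1.906, 0.0]
wrist_force: [0.1, 0.2, -0.4]
finger_gap: 21.8
```

step_arm(rows=[[[0,0,-0.2,0,0],[0,0,-0.4,0,0],[0,0,-0.7,0,0],[0,0,-1,0,0],[0,0,-1,0,0],[0,0,-1,0,0]]])

```text
time: 5.0
tcp_pos: [462.8, -362.0, 152.9]
orientation: [2.495, 1.904, 0.001]
wrist_force: [-0.9, 0.4, -1.4]
finger_gap: 22.0
```

```bash
python3 - <<'E'
from h import *
from cell import manip,viewer
s=manip.observe();go(s,(452,-36,151),74.7)
d=viewer.read_camera("wrist");R=Rot.from_rotvec(s["orientation"]).as_matrix()
for k in (0,-10,-27.4): print(k,proj(d,s["tcp_pos"]+R@[0,0,k]))
cv2.imwrite("pics/g.png",cv2.resize(d["color"][160:340,170:390,::-1],None,fx=3,fy=3,interpolation=cv2.INTER_CUBIC))
E
```

```text
t 5.0 tcp [ 462.8 -362.   152.9] yaw 74.7 q6 -2.047 F [-0.9  0.4 -1.4] gap 22.0 shift [ 3.1164 -0.9644  0.0124] turn -0.0
0 [277.72361292 256.17983419]
-10 [277.7219615  264.23255589]
-27.4 [277.7185881  280.68210097]
```

View pics/g.png

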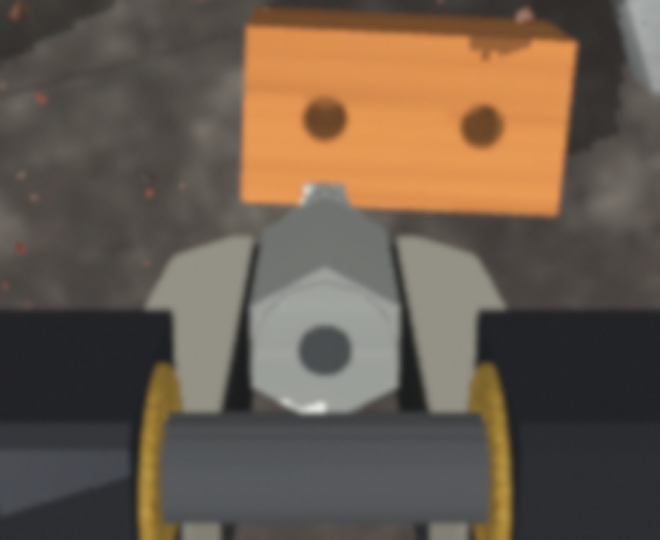

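The stand-off is held; its top hole is at crop (326,350), full-image (278.3,276.3), so it sits about 2 mm toward tool −y of the TCP. Next I'll move near the pilot.

step_arm(rows=[[[0.3,-0.06,0,0,0],[0.6,-0.12,0,0,0],[0.8,-0.16,0,0,0],[0.8,-0.16,0,0,0]]])

```text
time: 5.38
tcp_pos: [467.2, -276.6, 149.9]
orientation: [-2.492, -1.906, 0.001]
wrist_force: [0.2, 0.1, -1.2]
finger_gap: 21.8
```

step_arm(rows=[[[0.3,-0.06,0,0,0],[0.6,-0.12,0,0,0],[0.8,-0.16,0,0,0],[0.8,-0.16,0,0,0]]])

```text
time: 5.72
tcp_pos: [473.1, -196.2, 150.3]
orientation: [-2.493, -1.907, 0.001]
wrist_force: [-0.3, -0.6, -0.9]
finger_gap: 21.7
```

step_arm(rows=[[[0.3,-0.06,0,0,0],[0.6,-0.12,0,0,0],[0.8,-0.16,0,0,0],[0.8,-0.16,0,0,0]]])

```text
time: 6.05
tcp_pos: [479.0, -115.5, 150.7]
orientation: [-2.494, -1.907, 0.001]
wrist_force: [0.3, 0.2, -0.9]
finger_gap: 22.2
```

step_arm(rows=[[[0.3,-0.06,0,0,0],[0.5,-0.12,0,0,0],[0.72,-0.18,0,0,0],[0.72,-0.18,0,0,0],[0.72,-0.18,0,0,0],[0.72,-0.18,0,0,0]]])

```text
time: 6.55
tcp_pos: [481.1, -44.5, 151.3]
orientation: [-2.498, -1.905, 0.001]
wrist_force: [0.4, -1.3, -0.1]
finger_gap: 21.4
```

```bash
python3 - <<'E'
from h import *
from cell import manip,viewer
s=manip.observe();go(s,(452,-36,151),74.7)
d=viewer.read_camera("wrist");np.savez("pics/wrist2.npz",**d)
print(proj(d,(452,-36,67)))
cv2.imwrite("pics/i.png",d["color"][:,:,::-1])
E
```

```text
t 6.55 tcp [481.1 -44.5 151.3] yaw 74.68 q6 -1.492 F [ 0.4 -1.3 -0.1] gap 21.4 shift [ 0.0045 -0.3034  0.0026] turn -0.0001
[278.41142503 172.40269233]
```

View pics/i.png

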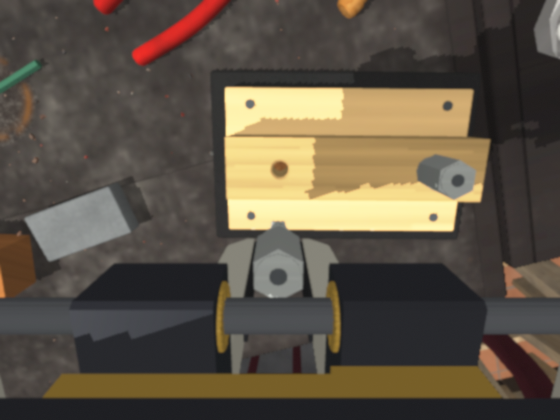

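The pilot hole is at about (280,169) and the held stand-off's top hole at (278,276).

```bash
python3 - <<'E'
from h import *
from cell import manip
d=dict(np.load("pics/wrist2.npz"));s=manip.observe()
p=dark(d,280,169,11); P=ray(d,*p,67)
h=dark(d,278,276.5,6); H=ray(d,*h,151.3-11.6+39)
f=dark(d,458,180.5,5); F=ray(d,*f,106)
print(p,P,h,H,f,F,np.linalg.norm((F-P)[:2]))
o=H-s["tcp_pos"]; go(s,(P[0]-o[0],P[1]-o[1],s["tcp_pos"][2]-36))
E
```

```text
(np.float64(279.47218810411306), np.float64(168.5104988838928)) [449.43256135 -34.49319877  67.        ] (np.float64(nan), np.float64(nan)) [nan nan nan] (np.float64(nan), np.float64(nan)) [nan nan nan] nan
t 6.6 tcp [481.1 -44.5 151.3] yaw 74.65 q6 -1.491 F [ 0.4 -1.2 -1. ] gap 21.7 shift [nan nan nan] turn Noneh.py:11: RuntimeWarning: invalid value encountered in scalar divide
  return u+(w*x).sum()/w.sum(), v+(w*y).sum()/w.sum()
```

step_arm(rows=[[[0.01,-0.31,0,0,0],[0.01,-0.31,0,0,0],[0.01,-0.31,0.1,0,0],[0.01,-0.31,0.2,0,0],[0.01,-0.31,0.3,0,0],[0.01,-0.31,0.35,0,0],[0.01,-0.31,0.35,0,0],[0.01,-0.31,0.35,0,0]]])

```text
time: 7.27
tcp_pos: [451.4, -34.2, 116.1]
orientation: [-2.497, -1.905, 0.001]
wrist_force: [0.1, -0.3, -1.2]
finger_gap: 21.7
```

```bash
python3 - <<'E'
from h import *
from cell import manip,viewer
go(manip.observe(),(451.3,-35.3,82.6))
ims=[]
for n,u,v,r in [("scene",247,178,40),("wrist",278,230,60)]:
    d=viewer.read_camera(n)
    if n=="scene": u,v=map(int,proj(d,(451,-35,80)))
    ims.append(cv2.resize(d["color"][v-r:v+r,u-r:u+r,::-1],(400,400),interpolation=cv2.INTER_CUBIC))
cv2.imwrite("pics/j.png",np.hstack(ims))
E
```

```text
t 7.27 tcp [451.4 -34.2 116.1] yaw 74.69 q6 -1.482 F [ 0.1 -0.3 -1.2] gap 21.7 shift [-0.0108  0.002   0.3354] turn None
```

View pics/j.png

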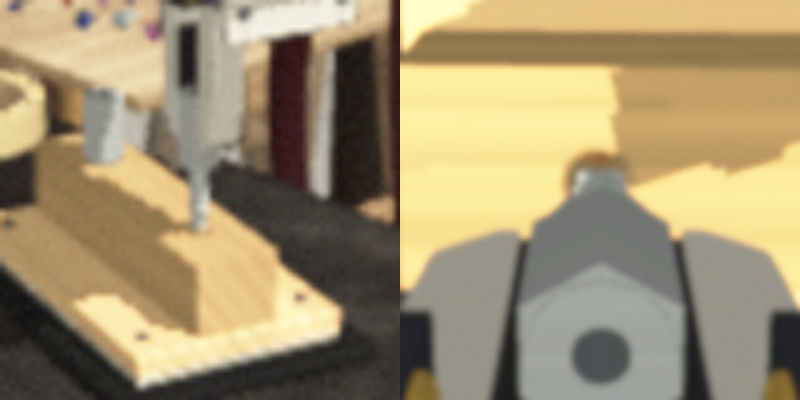

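The stud tip hangs over the pilot hole (wrist crop: hole about (598,165), stud about (600,185)). I'll lower it in stages, watching force.

step_arm(rows=[[[-0.007,0,0.05,0,0],[-0.007,0,0.1,0,0],[-0.007,0,0.14,0,0],[-0.007,0,0.14,0,0]]])

```text
time: 7.7
tcp_pos: [450.8, -34.7, 101.8]
orientation: [-2.497, -1.905, 0.001]
wrist_force: [1.1, -0.9, -1.2]
finger_gap: 21.7
```

step_arm(rows=[[[0,0,0.05,0,0],[0,0,0.1,0,0],[0,0,0.1,0,0],[0,0,0.1,0,0]]])

```text
time: 8.03
tcp_pos: [451.0, -34.7, 92.4]
orientation: [-2.497, -1.906, 0.001]
wrist_force: [-0.5, -0.2, -1.0]
finger_gap: 22.0
```

step_arm(rows=[[[0,0,0.04,0,0],[0,0,0.07,0,0],[0,0,0.08,0,0],[0,0,0.08,0,0]]])

```text
time: 8.37
tcp_pos: [451.0, -34.7, 84.3]
orientation: [-2.497, -1.906, 0.001]
wrist_force: [0.1, 0.1, -0.5]
finger_gap: 21.9
```

step_arm(rows=[[[0,0,0.01,0,0],[0,0,0.02,0,0],[0,0,0.02,0,0],[0,0,0.02,0,0]]])

```text
time: 8.7
tcp_pos: [451.2, -34.8, 82.6]
orientation: [-2.497, -1.906, -0.0]
wrist_force: [0.3, 0.2, -0.2]
finger_gap: 21.7
```

step_arm(rows=[[[0,0,0.01,0,0],[0,0,0.02,0,0],[0,0,0.02,0,0],[0,0,0.02,0,0]]])

```text
time: 9.03
tcp_pos: [451.4, -34.8, 80.8]
orientation: [2.497, 1.906, 0.0]
wrist_force: [-1.6, -0.2, 3.8]
finger_gap: 22.1
```

step_arm(rows=[[[0,0,0.005,0,0],[0,0,0.01,0,0],[0,0,0.01,0,0],[0,0,0.01,0,0]]])

```text
time: 9.37
tcp_pos: [451.4, -34.8, 79.9]
orientation: [2.497, 1.906, 0.001]
wrist_force: [-1.3, -0.0, 6.6]
finger_gap: 22.0
```

step_arm(rows=[[[0,0,0.005,0,0],[0,0,0.01,0,0],[0,0,0.015,0,0],[0,0,0.02,0,0],[0,0,0.02,0,0],[0,0,0.02,0,0]]])

```text
time: 9.87
tcp_pos: [451.5, -34.9, 78.3]
orientation: [2.497, 1.906, 0.001]
wrist_force: [-2.5, 0.7, 12.6]
finger_gap: 21.8
```

step_arm(rows=[[[0,0,0.007,0,0],[0,0,0.007,0.015,0],[0,0,0.008,0.045,0],[0,0,0.009,0.075,0],[0,0,0.01,0.105,0],[0,0,0.01,0.12,0],[0,0,0.01,0.12,0]]])

```text
time: 10.45
tcp_pos: [451.5, -35.0, 77.4]
orientation: [2.812, 1.4, 0.001]
wrist_force: [-4.0, -1.8, 16.3]
finger_gap: 21.9
```

step_arm(rows=[[[0,0,0.001,0.03,0],[0,0,0.002,0.06,0],[0,0,0.003,0.09,0],[0,0,0.004,0.12,0],[0,0,0.005,0.15,0],[0,0,0.006,0.18,0],[0,0,0.007,0.21,0],[0,0,0.008,0.24,0],[0,0,0.009,0.27,0],[0,0,0.01,0.3,0],[0,0,0.01,0.3,0]]])

```text
time: 11.37
tcp_pos: [451.4, -35.2, 76.4]
orientation: [3.141, -0.033, 0.001]
wrist_force: [-4.3, -2.7, 16.9]
finger_gap: 21.8
```

step_arm(rows=[[[0,0,0.001,0.03,0],[0,0,0.002,0.06,0],[0,0,0.003,0.09,0],[0,0,0.004,0.12,0],[0,0,0.005,0.15,0],[0,0,0.006,0.18,0],[0,0,0.007,0.21,0],[0,0,0.008,0.24,0],[0,0,0.009,0.27,0],[0,0,0.009,0.3,0],[0,0,0.009,0.3,0]]])

```text
time: 12.28
tcp_pos: [450.6, -35.0, 75.3]
orientation: [2.783, -1.456, -0.001]
wrist_force: [-6.5, -2.7, 17.0]
finger_gap: 22.0
```

The sideways force is growing because the stand-off sits off the turning axis by 2 mm. I'll relieve it before continuing.

step_arm(rows=[[[-0.002,0.005,0,0,0],[-0.004,0.01,0,0,0],[-0.005,0.015,0,0,0],[-0.005,0.015,0,0,0]]])

```text
time: 12.62
tcp_pos: [450.2, -35.3, 75.6]
orientation: [-2.787, 1.448, -0.002]
wrist_force: [-2.7, 1.3, 15.9]
finger_gap: 21.8
```

step_arm(rows=[[[0,0.001,0.003,0.03,0],[0,0.002,0.004,0.06,0],[0,0.004,0.005,0.09,0],[0,0.005,0.006,0.12,0],[0,0.006,0.007,0.15,0],[0,0.007,0.008,0.18,0],[0,0.008,0.009,0.21,0],[0,0.009,0.01,0.24,0],[0,0.01,0.01,0.26,0],[0,0.01,0.01,0.26,0]]])

```text
time: 13.45
tcp_pos: [449.6, -35.3, 74.7]
orientation: [-1.976, 2.439, -0.001]
wrist_force: [-2.0, 6.8, 17.3]
finger_gap: 21.6
```

```bash
python3 - <<'E'
from h import *
from cell import manip,viewer
s=manip.observe();go(s,(451,-35,76)); print(s["ft_torque"])
E
```

```text
t 13.45 tcp [449.6 -35.3  74.7] yaw -101.97 q6 1.596 F [-2.   6.8 17.3] gap 21.6 shift [-0.0056 -0.0128 -0.0125] turn None
[1.54081047 0.40421038 0.02586758]
```

step_arm(rows=[[[-0.006,0.003,0,0.02,0],[-0.012,0.006,0.001,0.05,0],[-0.014,0.006,0.002,0.08,0],[-0.014,0.006,0.002,0.1,0],[-0.014,0.006,0.002,0.1,0],[-0.014,0.006,0.002,0.1,0]]])

```text
time: 13.95
tcp_pos: [449.6, -34.4, 74.7]
orientation: [-1.576, 2.715, -0.002]
wrist_force: [-2.2, 1.5, 18.5]
finger_gap: 22.0
```

```bash
python3 - <<'E'
from h import *
from cell import manip,viewer
s=manip.observe();go(s,(451,-35,76)); print(s["ft_torque"])
d=viewer.read_camera("scene");u,v=map(int,proj(d,(451,-35,80)))
cv2.imwrite("pics/k.png",cv2.resize(d["color"][v-35:v+35,u-65:u+35,::-1],None,fx=7,fy=7,interpolation=cv2.INTER_CUBIC))
E
```

```text
t 13.95 tcp [449.6 -34.4  74.7] yaw -119.73 q6 1.91 F [-2.2  1.5 18.5] gap 22.0 shift [-0.0017 -0.0151 -0.0133] turn None
[ 0.31159732  0.46608802 -0.01936507]
```

View pics/k.png

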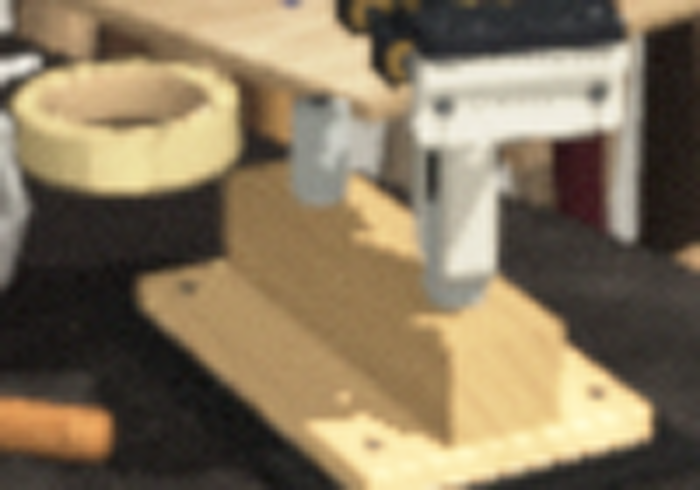

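step_arm(rows=[[[0,0.005,0,0.03,0],[0,0.01,0,0.06,0],[0,0.01,0,0.09,0],[0,0.01,0,0.12,0],[0,0.01,0,0.15,0],[0,0.01,0,0.15,0],[0,0.01,0,0.15,0]]])

```text
time: 14.58
tcp_pos: [449.5, -34.2, 74.9]
orientation: [-0.898, 3.006, -0.003]
wrist_force: [0.6, 0.3, 16.3]
finger_gap: 21.7
```

step_arm(rows=[[[0,0,-0.01,0,0],[0,0,-0.02,0,0],[0,0,-0.028,0,0],[0,0,-0.028,0,0],[0,0,-0.028,0,40],[0,0,-0.028,0,50],[0,0,-0.028,0,50],[0,0,-0.028,0,50],[0,0,-0.028,0,50],[0,0,-0.028,0,50]]])

```text
time: 15.42
tcp_pos: [447.5, -33.8, 76.2]
orientation: [0.9, -3.01, -0.0]
wrist_force: [-0.5, -0.5, -0.0]
finger_gap: 49.9
```

step_arm(rows=[[[0,0,-0.2,0,50],[0,0,-0.4,0,50],[0,0,-0.7,0,50],[0,0,-0.9,0,50],[0,0,-0.9,0,50],[0,0,-0.9,0,50]]])

```text
time: 15.92
tcp_pos: [448.0, -33.9, 166.8]
orientation: [-0.9, 3.008, -0.001]
wrist_force: [-0.2, 1.0, -0.2]
finger_gap: 50.3
```

```bash
python3 - <<'E'
from h import *
from cell import manip,viewer
s=manip.observe();go(s,(451,-35,76))
d=viewer.read_camera("wrist");np.savez("pics/wrist3.npz",**d)
K,R,t=d["camera_matrix"],d["R"],d["t"]
v,u=np.mgrid[:420,:560]; z=d["z_map"]; C=np.stack([(u-K[0,2])/K[0,0]*z,(v-K[1,2])/K[1,1]*z,z],-1)
W=(C-t)@R; ok=z>0
for n,p in [("pilot",(449.4,-34.5)),("fitted",(480.5,71))]:
    m=ok&(np.hypot(W[...,0]-p[0],W[...,1]-p[1])<18)
    q=W[m]; hi=q[(q[:,2]>95)&(q[:,2]<115)]; lo=q[(q[:,2]<75)&(q[:,2]>58)]
    print(n,"px",proj(d,(*p,106)).round(1),"top z",np.median(hi[:,2]) if len(hi) else None,hi[:,:2].mean(0) if len(hi) else None,len(hi),"batten",np.median(lo[:,2]) if len(lo) else None)
c=d["color"][:,:,::-1]; x,y=proj(d,(449.4,-34.5,106)).astype(int)
cv2.imwrite("pics/l.png",c)
E
```

```text
t 15.92 tcp [448.  -33.9 166.8] yaw -146.7 q6 2.381 F [-0.2  1.  -0.2] gap 50.3 shift [-0.0177 -0.0249  0.9081] turn None
pilot px [276.3 218.3] top z 106.41472070266778 [449.3743853  -35.80869451] 959 batten 66.94357117220919
fitted px [163.2 310.1] top z None None 0 batten 66.93215406613089
```

View pics/l.png

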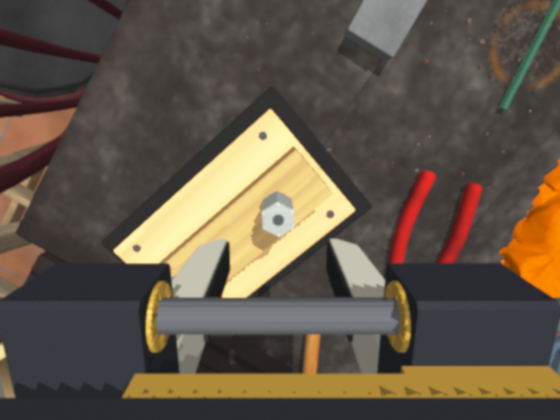

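The stand-off is released, with its top at (278,219) in the wrist view, seated and upright. The depth map puts its top 39.5 mm above the batten. I'll do one numeric cross-check and hand in.

```bash
python3 - <<'E'
from h import *
from cell import manip,viewer
def pts(d):
    K,R,t=d["camera_matrix"],d["R"],d["t"];v,u=np.mgrid[:420,:560]; z=d["z_map"]
    return ((np.stack([(u-K[0,2])/K[0,0]*z,(v-K[1,2])/K[1,1]*z,z],-1)-t)@R)[z>0]
for n,d in [("wrist",dict(np.load("pics/wrist3.npz"))),("top",viewer.read_camera("top")),("scene",viewer.read_camera("scene"))]:
    W=pts(d)
    for nm,p in [("loose",(450,-35)),("fitted",(481.5,70.5))]:
        q=W[(np.hypot(W[:,0]-p[0],W[:,1]-p[1])<14)&(W[:,2]>103)&(W[:,2]<112)]
        if len(q)>5:
            A=np.c_[q[:,:2]-q[:,:2].mean(0),np.ones(len(q))]; c=np.linalg.lstsq(A,q[:,2],rcond=None)[0]
            print(n,nm,len(q),np.median(q[:,2]).round(2),"tilt",c[:2].round(3))
s=manip.observe(); print(s["time"],s["tcp_pos"],np.abs(s["dq"]).max()); manip.sign_off()
E
```

```text
wrist loose 867 106.52 tilt [0.004 0.002]
scene loose 27 106.09 tilt [ 0.03  -0.005]
scene fitted 22 105.46 tilt [ 0.018 -0.015]
16.0667 [447.02333103 -33.72912449 165.2259431 ] 0.004529344692874265
the job is handed in; nothing more can be done
```

The stand-off is out of its stand, screwed into the pilot hole and released, and I handed the job in at about 16 s. The hand-in gave no verdict, so the result rests on my own measurements.

I gripped it on a pair of flats and lowered it into the hole with almost no side force. I then turned it clockwise about 220° in total under a push of roughly 14–20 N. Partway through, the side force reached about 7 N because it was gripped about 2 mm off the turning axis. I shifted the arm to relieve it, and again later when it came back.

**Last checks:**
- **Depth:** from force and height readings it sank about 3.2 mm, then stopped sinking when turned further. I saw no clear torque rise at the stop.
- **Collar gap:** the wrist camera puts its top 39.5 mm above the batten, so the collar is about 0.5 mm off the face. The scene camera shows it 0.6 mm higher than the fitted one.
- **Position and tilt:** it is about 1.3 mm from the pilot centre found earlier. Tilt is under 0.5° by the wrist camera and about 1.7° by the scene camera, which has only a few pixels on it.
- **Clear of the robot:** the gripper is open and about 90 mm above the release height, with force near zero.

**What disagreed or failed:**
- The top and wrist cameras disagreed by about 3 mm in position, so I used the wrist camera throughout.
- The top camera gave no usable reading in the final check, and the wrist camera could not see the fitted stand-off.
- I did not measure the tape, whetstone or pencil again at the end, but no move came near them.

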